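# Stand the jar on the turntable with the sound bearing

## Robot

A 6-joint arm with a two-finger parallel gripper is mounted at the origin on a cart in front of the work surface, level with it; the furniture and walls round the work are solid. World frame = base frame: x ahead of the robot, y to its left, z up, the work surface at z = 0. Lengths are in m, angles in rad, forces in N, time in s.
With the tool pointing down it reaches from about 0.425 to 0.925 m from the base axis. Payload 12.5 kg.
Tool frame: the origin (TCP) lies between the finger pads; the fingertips stand 17 mm ahead of it and the grasp point (between the pads) lies 2 mm behind it; z points along the fingers, y is the line along which they close (so a half turn about z gives the same grasp; the last joint's range is limited). The gripper opens to 85 mm and grips with 20 to 120 N. Pads are 22 mm wide; open, the fingers measure 114 mm over their backs; the gripper's body (76 mm by 85 mm) begins 54 mm behind the grasp point. The pads swing forward as they close: fully open they stand 13 mm farther back than shut.
Start: joints at [1.08, 0.491, 1.559, -0, 1.092, -0.106], TCP at [0.235, 0.579, 0.248] pointing down, gripper open.
Joint ranges: [-3.1, 3.1], [-0.84, 2.19], [0.05, 2.79], [-1.13, 4.28], [0.06, 2.93], [-2.69, 2.69]. Speed limits (rad/s): [2.22, 2.22, 2.79, 3.14, 3.14, 3.14].

## Interface

Orientations are given as a 3x3 rotation matrix whose columns are the frame's x, y, z axes.
In Python, from station import monitor, get_image, r, nets gives the robot as it stands.
- The arm moves only by the shell command python3 -m creep 'ROWS'. ROWS is JSON, a list of rows, each a list of 5 numbers: the opening, from 0 (shut) to 1 (fully open), then the shift along the world's x, y, z in m, then the turn about the world's z in degrees. In form: [[hand, x, y, z, roll], ...]. A call has exactly 5 rows; each row shifts and turns the commanded pose from where the row before left it; what a row does not reach is not made up. A row lasts 1/10 s, in which the tool goes at most 50 mm and 8.59 degrees, less where a joint would pass 70% of its speed; a pose out of reach is approached as far as the arm can. A call is refused whole if a number of a shift passes 0.05 or a number of a turn 8.59, either way. A call with a gripper value outside its range is refused whole. The fingers move at their own pace and stop on an object; the grip force is fixed at half the most. Time passes only in rows, so rows that do not move let the fingers close, or fill a call up. It gives the time, the measured TCP pose, the force, the opening and the grip force at its end, in the units of the state.
- monitor.read_state(): the state, without advancing time (a new reading comes with each control period).
- get_image(name): name is "side" or "top" or "wrist"; returns a dict with "frame" (420x560x3 uint8, red, green, blue), "mtx" (3x3 intrinsics, pixels), "R" (3x3) and "t" (3): a world point X has camera coordinates R X + t; the wrist camera has in their place "T_tool_cam" (4x4, takes a point from camera to tool coordinates, whose origin is the TCP and whose axes are the flange's). Camera axes: x right, y down, z forward; pixel columns grow to the right and rows downward; lengths in m; the calibration is good to about 2 mm. A picture is of the moment at which its call begins: read the wrist's pose just before it. There is no depth.
- r.close_job(): hands the job in; it is judged then, once.
Trained networks look in a picture, given as the dict that the camera call returned (one of the last four; its "shot" number tells which), for a name from the list of things; names that differ only in an ending like _2 or _b are one class to them, and where a whole thing is asked for, a point or a joint stands for the part that bears it (a point fixed in the world has none). Each returns a list of dicts, best first, with "confidence" (0 to 1); they miss things now and then, are a little off and sometimes report something else, mostly with a low value. They report only what shows in the picture. A call takes as long as a camera call.
- nets.regions_of(picture, target): "region" (420x560 bool, what is visible of it) and "location" ([column, row] in pixels, amid what is visible of it).
The state is a dict: "time_s": time; "joint_positions": joint angles; "qd": joint speeds; "effort": joint torques, N m; "eef_pos": TCP position; "tcp_rot": TCP orientation; "ft_force": force on the tool from outside, world axes, zero at the start; "moment": the same for the moment, N m; "gripper_width": finger opening in m; "grip_force": force on a finger pad.
Only numpy, scipy, OpenCV 4.12 (cv2) and the standard library are available. Lean on these libraries where they do the work, as an engineer would, in place of code of your own. Each camera call takes 0.05 s, during which the arm holds its last target. There are 200 camera calls.

## Task

Two of the three low cake turntables have worn bearings, so their plates rock. Working from the left one to the right one, press each plate gently with the fingertips, first at its near edge and then at its far edge, far enough to feel whether it gives before it bears; then stand the screw-top jar upright in the middle of the one plate that does not rock. Never press or set down hard (about 5 N is plenty), never stand the jar on a rocking plate, and leave the two glasses where they are.

Things in the scene. Friction and masses are not known exactly. Their poses are not given: they have to be found in the camera images.
- left_top (a point): Centre of the top face of the left-hand turntable's plate when it lies level: a round wooden plate 150 mm across, 10 mm thick, its top 78 mm above the worktop. Axes as the world's: x away from the robot (-x near edge, +x far edge), z up.
- turntable_left: The whole left-hand turntable, foot and plate; origin on the worktop under the plate's middle. The three are alike and cannot be told apart by eye: a steel foot 124 mm across fixed to the worktop, a short column and on it a wooden plate that turns freely about its upright axis. Unloaded plates lie level. More than 15 N harms a bearing.
- mid_top (a point): Centre of the top face of the middle turntable's plate when it lies level: a round wooden plate 150 mm across, 10 mm thick, its top 78 mm above the worktop. Axes as the world's: x away from the robot (-x near edge, +x far edge), z up.
- turntable_mid: The whole middle turntable, foot and plate; origin on the worktop under the plate's middle. Built like the left one. A sound plate, pressed 45 mm from its middle, bears at once: the fingertips sink 1 to 1.5 mm at 5 N. A worn plate drops 3 to 5 mm there with hardly any force (under 0.5 N) before it bears.
- right_top (a point): Centre of the top face of the right-hand turntable's plate when it lies level: a round wooden plate 150 mm across, 10 mm thick, its top 78 mm above the worktop. Axes as the world's: x away from the robot (-x near edge, +x far edge), z up.
- turntable_right: The whole right-hand turntable, foot and plate; origin on the worktop under the plate's middle. Built like the left one. A worn plate rocks as far at its far edge as at its near edge, comes back level when let go, and leans 0.07 to 0.11 rad under the jar.
- jar_centre (a point): Centre, half-way up, of the loose round screw-top jar: glass body 60 mm across, lid 65 mm across and 12 mm high at the top, 100 mm tall in all, 0.37 to 0.62 kg; z up along its axis. It can be gripped round the lid from above.
- jar: The same jar; its origin is the centre of its underside.
- glass_front: Drinking glass to the right, near the worktop's front edge, 72 mm across, 127 mm tall, origin at the centre of its underside; leave it alone.
- glass_back: Drinking glass at the back, beside the tall carafe, 72 mm across, 127 mm tall, origin at the centre of its underside; leave it alone.

How it is judged:
On the way, in this order (a step that is already met when the one before it is completed fails the run):
1. the near edge of the left-hand turntable's plate is pressed with the fingertips until it bears (over 2 N) (contact force between the fingers and turntable_left above 2 N and x of the grasp point in the frame of left_top below -0.03 m and horizontal distance between the grasp point and left_top below 0.09 m), for 0.05 s.
2. the far edge of the left-hand turntable's plate is pressed with the fingertips until it bears (over 2 N) (contact force between the fingers and turntable_left above 2 N and x of the grasp point in the frame of left_top above 0.03 m and horizontal distance between the grasp point and left_top below 0.09 m), for 0.05 s.
3. the near edge of the middle turntable's plate is pressed with the fingertips until it bears (over 2 N) (contact force between the fingers and turntable_mid above 2 N and x of the grasp point in the frame of mid_top below -0.03 m and horizontal distance between the grasp point and mid_top below 0.09 m), for 0.05 s.
4. the far edge of the middle turntable's plate is pressed with the fingertips until it bears (over 2 N) (contact force between the fingers and turntable_mid above 2 N and x of the grasp point in the frame of mid_top above 0.03 m and horizontal distance between the grasp point and mid_top below 0.09 m), for 0.05 s.
5. the near edge of the right-hand turntable's plate is pressed with the fingertips until it bears (over 2 N) (contact force between the fingers and turntable_right above 2 N and x of the grasp point in the frame of right_top below -0.03 m and horizontal distance between the grasp point and right_top below 0.09 m), for 0.05 s.
6. the far edge of the right-hand turntable's plate is pressed with the fingertips until it bears (over 2 N) (contact force between the fingers and turntable_right above 2 N and x of the grasp point in the frame of right_top above 0.03 m and horizontal distance between the grasp point and right_top below 0.09 m), for 0.05 s.
At the end, for the whole second after the job is handed in: The jar stands upright (within 0.03 rad), released and at rest on the plate that does not rock, its middle within 20 mm of the plate's middle (((horizontal distance between jar_centre and left_top below 0.02 m and z of jar_centre in the frame of left_top between 0.045 and 0.055 m) or (horizontal distance between jar_centre and mid_top below 0.02 m and z of jar_centre in the frame of mid_top between 0.045 and 0.055 m) or (horizontal distance between jar_centre and right_top below 0.02 m and z of jar_centre in the frame of right_top between 0.045 and 0.055 m)) and angle between jar_centre's own z axis and vertical below 0.03 rad and linear speed of jar below 0.01 m/s); the robot touches nothing.
It fails at once if a turntable is pressed or struck with more than 15 N by the robot (contact force between any of the fingers, the arm and turntable_left above 15 N or contact force between any of the fingers, the arm and turntable_mid above 15 N or contact force between any of the fingers, the arm and turntable_right above 15 N).
It fails at once if the jar is set down hard on a turntable (over 25 N) (contact force between jar and turntable_left above 25 N or contact force between jar and turntable_mid above 25 N or contact force between jar and turntable_right above 25 N).
It fails at once if the jar stands leaning on a rocking plate (angle between jar_centre's own z axis and vertical above 0.05 rad and (contact force between jar and turntable_left above 1 N or contact force between jar and turntable_mid above 1 N or contact force between jar and turntable_right above 1 N)).
It fails at once if one of the two glasses is moved by more than 15 mm (distance of any of glass_front, glass_back from where it was at the start of the episode above 0.015 m).
It also fails if it takes over 69 s, if anything falls off the work surface, if the arm or the gripper's body presses on something with over 40 N, if the wrist force passes 120 N, or if a joint passes its speed limit or range.

## Working session

There is one attempt and no reset: what is moved stays moved. The work goes in short steps, Python scripts to look and compute and a shell command to move; the robot and the scene stay as the last step left them, time stands still between calls to the robot, and variables do not carry over. Pictures are saved under pics/ and viewed, at most 10 in all, crops included, and the job is handed in when it is done.

```bash
mkdir -p pics
cat > h.py <<'E'
import numpy as np, cv2
from station import monitor, get_image, r, nets
def ray(p,uv):
    d=np.linalg.inv(p["mtx"])@np.array([uv[0],uv[1],1.0]); R=np.array(p["R"]);t=np.array(p["t"])
    return -R.T@t, R.T@d
def atz(p,uv,z):
    o,d=ray(p,uv); return o+d*(z-o[2])/d[2]
E
python3 - <<'E'
from h import *
s=monitor.read_state(); print(s["time_s"],s["eef_pos"],s["ft_force"],s["gripper_width"],np.round(s["tcp_rot"],3).tolist())
ims=[]
for n in("top","side"):
    p=get_image(n); f=p["frame"][:,:,::-1].copy(); print(n,-np.array(p["R"]).T@np.array(p["t"]))
    for k,z in(("left_top",.078),("turntable_left",.04),("mid_top",.078),("right_top",.078),("jar",.05),("glass_front",.06),("glass_back",.06)):
        for q in nets.regions_of(p,k)[:4]:
            u=q["location"]; m=q["region"]; ys,xs=np.where(m); print(n,k,round(q["confidence"],2),np.round(u),(xs.min(),xs.max(),ys.min(),ys.max()),np.round(atz(p,u,z),3))
    cv2.imwrite(f"pics/{n}0.png",f)
E
```

```text
0.0 [0.23448575 0.57912112 0.24771297] [-0.86710827  0.13654052  0.17394744] 0.08566229889160372 [[-0.927, 0.375, -0.001], [0.375, 0.927, -0.001], [0.0, -0.001, -1.0]]
top [0.23316101 0.03439965 1.28743311]
top left_top 0.58 [160. 230.] (np.int64(129), np.int64(187), np.int64(203), np.int64(259)) [0.492 0.312 0.078]
top turntable_left 0.65 [318. 209.] (np.int64(293), np.int64(350), np.int64(183), np.int64(238)) [ 0.513 -0.101  0.04 ]
top turntable_left 0.55 [160. 231.] (np.int64(129), np.int64(186), np.int64(203), np.int64(259)) [0.499 0.322 0.04 ]
top mid_top 0.91 [232. 229.] (np.int64(201), np.int64(258), np.int64(200), np.int64(258)) [0.475 0.13  0.078]
top mid_top 0.62 [158. 229.] (np.int64(129), np.int64(187), np.int64(203), np.int64(260)) [0.496 0.317 0.078]
top right_top 0.89 [323. 210.] (np.int64(292), np.int64(350), np.int64(183), np.int64(238)) [ 0.501 -0.109  0.078]
top jar 0.91 [400. 203.] (np.int64(382), np.int64(414), np.int64(188), np.int64(218)) [ 0.501 -0.315  0.05 ]
top glass_front 0.93 [371. 262.] (np.int64(355), np.int64(386), np.int64(251), np.int64(279)) [ 0.356
[... 502 characters left out ...]
0.096 0.078]
side right_top 0.63 [294. 249.] (np.int64(263), np.int64(321), np.int64(223), np.int64(278)) [ 0.494 -0.138  0.078]
side jar 0.88 [312. 308.] (np.int64(297), np.int64(328), np.int64(283), np.int64(335)) [ 0.499 -0.305  0.05 ]
side jar 0.16 [236. 274.] (np.int64(218), np.int64(250), np.int64(252), np.int64(307)) [ 0.348 -0.171  0.05 ]
side glass_front 0.84 [236. 273.] (np.int64(218), np.int64(251), np.int64(252), np.int64(306)) [ 0.346 -0.178  0.06 ]
side glass_back 0.66 [366. 271.] (np.int64(350), np.int64(382), np.int64(247), np.int64(300)) [ 0.65  -0.226  0.06 ]
side glass_back 0.52 [313. 310.] (np.int64(297), np.int64(327), np.int64(284), np.int64(335)) [ 0.499 -0.319  0.06 ]
```

Run:
```python
from h import *
p=get_image("top")
for uv,z in(((158,231),.078),((229.5,229),.078),((321,210.5),.078),((398,203),.1)): print(np.round(atz(p,uv,z),3), np.round(atz(p,(uv[0]-28.8,uv[1]),z),3))
a=cv2.imread("pics/top0.png")[100:320,60:480]; cv2.imwrite("pics/topc.png",cv2.resize(a,None,fx=1.9,fy=1.9,interpolation=cv2.INTER_CUBIC))
```

```text
[0.492 0.318 0.078] [0.5   0.391 0.078]
[0.477 0.135 0.078] [0.485 0.209 0.078]
[ 0.499 -0.103  0.078] [ 0.507 -0.029  0.078]
[ 0.491 -0.297  0.1  ] [ 0.5   -0.225  0.1  ]
```

View pics/topc.png

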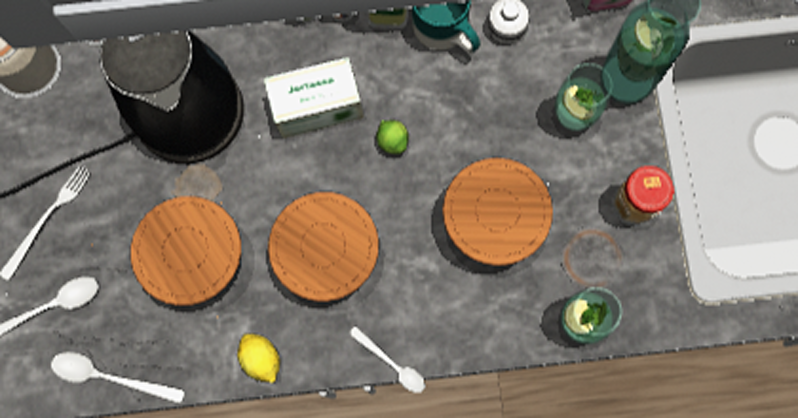

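View pics/side0.png

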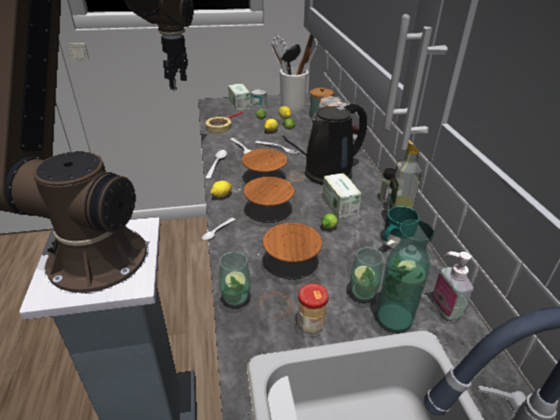

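The pictures show three wooden plates at full-image pixels of about (157,231), (230,229) and (321,210), and the red jar lid at (400,199). The glasses stand clear at (371,265) and (366,150). The nets agree with this. I'm moving to the near edge of the left plate.

```bash
python3 -m creep '[[0,0.022,-0.026,-0.01,0],[0,0.022,-0.026,-0.01,0],[0,0.022,-0.026,-0.01,0],[0,0.022,-0.026,-0.01,0],[0,0.022,-0.026,-0.01,0]]'; python3 -m creep '[[0,0.022,-0.026,-0.01,0],[0,0.022,-0.026,-0.01,0],[0,0.022,-0.026,-0.01,0],[0,0.022,-0.026,-0.01,0],[0,0.018,-0.026,-0.01,0]]'
cat > info.py <<'E'
from h import *
s=monitor.read_state(); print(round(s["time_s"],2),np.round(s["eef_pos"],4),np.round(s["ft_force"],2),round(s["gripper_width"],4))
E
python3 - <<'E'
from h import *
s=monitor.read_state(); p=get_image("wrist"); cv2.imwrite("pics/w1.png",p["frame"][:,:,::-1]); print(s["eef_pos"],p["T_tool_cam"],p["mtx"])
R=np.array(s["tcp_rot"]);T=np.array(p["T_tool_cam"])
for k in("left_top","mid_top"):
  for q in nets.regions_of(p,k)[:3]:
    u=q["location"];ys,xs=np.where(q["region"])
    def pt(u):
        d=R@T[:3,:3]@np.linalg.inv(p["mtx"])@[u[0],u[1],1.]; o=R@T[:3,3]+s["eef_pos"]; return o+d*(.078-o[2])/d[2]
    P=np.array([pt((x,y)) for x,y in zip(xs[::7],ys[::7])])
    print(k,round(q["confidence"],2),np.round(u),pt(u).round(3),P.min(0).round(3),P.max(0).round(3),(xs.min(),xs.max(),ys.min(),ys.max()))
E
```

```text
time_s: 1.35
eef_pos: [0.3453, 0.4483, 0.1981]
tcp_rot: [[-0.927, 0.375, 0.0], [0.375, 0.927, 0.0], [-0.0, 0.0, -1.0]]
ft_force: [0.6, 0.6, 0.0]
gripper_width: 0.0122
grip_force: 0.0
time_s: 1.85
eef_pos: [0.4517, 0.3182, 0.1481]
tcp_rot: [[-0.927, 0.376, 0.001], [0.376, 0.927, 0.0], [-0.0, 0.001, -1.0]]
ft_force: [1.2, 0.7, 0.3]
gripper_width: -0.0
grip_force: 0.0
[0.4517071  0.31820342 0.14805584] [[-1.92237506e-04 -9.64521451e-01 -2.64004419e-01  6.68042182e-02]
 [ 9.99999929e-01 -1.00080982e-04 -3.62521353e-04  1.73969162e-04]
 [ 3.23237800e-04 -2.64004470e-01  9.64521402e-01 -1.25562529e-01]
 [ 0.00000000e+00  0.00000000e+00  0.00000000e+00  1.00000000e+00]] [[328.17608262   0.         275.76728861]
 [  0.         328.17608262 201.56649582]
 [  0.           0.           1.        ]]
left_top 0.67 [311. 227.] [0.464 0.338 0.078] [0.417 0.25  0.078] [0.554 0.393 0.078] (np.int64(188), np.int64(412), np.int64(160), np.int64(351))
mid_top 0.79 [ 67. 291.] [0.444 0.171 0.078] [0.403 0.093 0.078] [0.512 0.236 0.078] (np.int64(0), np.int64(166), np.int64(228), np.int64(371))
```

```bash
python3 -m creep '[[0,-0.003,0.001,-0.01,0],[0,0,0,-0.01,0],[0,0,0,-0.01,0],[0,0,0,-0.01,0],[0,0,0,-0.005,0]]';python3 -m creep '[[0,0,0,-0.002,0],[0,0,0,-0.002,0],[0,0,0,-0.001,0],[0,0,0,0,0],[0,0,0,0,0]]';  python3 -m creep '[[0,0,0,-0.001,0],[0,0,0,-0.001,0],[0,0,0,0,0],[0,0,0,0,0],[0,0,0,0,0]]'
```

```text
time_s: 2.5
eef_pos: [0.4471, 0.3205, 0.102]
tcp_rot: [[-0.927, 0.375, -0.001], [0.375, 0.927, -0.001], [0.001, -0.001, -1.0]]
ft_force: [0.0, -0.5, -0.5]
gripper_width: 0.0
grip_force: 0.0
time_s: 3.0
eef_pos: [0.4477, 0.3203, 0.0986]
tcp_rot: [[-0.927, 0.375, 0.0], [0.375, 0.927, 0.0], [-0.0, 0.0, -1.0]]
ft_force: [0.4, -0.0, -0.0]
gripper_width: -0.0001
grip_force: 0.0
time_s: 3.5
eef_pos: [0.4476, 0.3203, 0.0963]
tcp_rot: [[-0.927, 0.375, 0.0], [0.375, 0.927, 0.0], [-0.0, 0.0, -1.0]]
ft_force: [0.3, 0.8, 0.0]
gripper_width: 0.0004
grip_force: 0.0
```

```bash
cat > ok.py <<'E'
# exit 1 if pressing (fz>2)
from h import *; import sys
s=monitor.read_state(); f=s["ft_force"][2]; print(round(s["time_s"],2),"z",round(s["eef_pos"][2],4),"fz",round(f,2)); sys.exit(int(f>2))
E
python3 -m creep '[[0,0,0,-0.001,0],[0,0,0,0,0],[0,0,0,0,0],[0,0,0,0,0],[0,0,0,0,0]]' >/dev/null; python3 ok.py && { python3 -m creep '[[0,0,0,-0.001,0],[0,0,0,0,0],[0,0,0,0,0],[0,0,0,0,0],[0,0,0,0,0]]' >/dev/null; python3 ok.py; } && { python3 -m creep '[[0,0,0,-0.001,0],[0,0,0,0,0],[0,0,0,0,0],[0,0,0,0,0],[0,0,0,0,0]]' >/dev/null; python3 ok.py; } && { python3 -m creep '[[0,0,0,-0.001,0],[0,0,0,0,0],[0,0,0,0,0],[0,0,0,0,0],[0,0,0,0,0]]' >/dev/null; python3 ok.py; } && { python3 -m creep '[[0,0,0,-0.001,0],[0,0,0,0,0],[0,0,0,0,0],[0,0,0,0,0],[0,0,0,0,0]]' >/dev/null; python3 ok.py; }
```

```text
4.0 z 0.0953 fz -0.11
4.5 z 0.0944 fz 3.51
```

```bash
python3 -m creep '[[0,0,0,-0.0004,0],[0,0,0,0,0],[0,0,0,0,0],[0,0,0,0,0],[0,0,0,0,0]]' >/dev/null; python3 ok.py;  python3 -m creep '[[0,0,0,0.005,0],[0,0,0,0.005,0],[0,0.03,0,0,0],[0,0.03,0,0,0],[0,0.027,0,0,0]]'; python3 -m creep '[[0,0,0,-0.005,0],[0,0,0,-0.0025,0],[0,0,0,0,0],[0,0,0,0,0],[0,0,0,0,0]]'; python3 ok.py
```

```text
5.0 z 0.0942 fz 6.41
time_s: 5.5
eef_pos: [0.5359, 0.3203, 0.1044]
tcp_rot: [[-0.927, 0.375, 0.001], [0.375, 0.927, 0.0], [-0.001, 0.001, -1.0]]
ft_force: [-0.0, -0.3, 0.3]
gripper_width: 0.0005
grip_force: 0.0
time_s: 6.0
eef_pos: [0.5341, 0.3205, 0.0967]
tcp_rot: [[-0.927, 0.375, 0.0], [0.375, 0.927, 0.0], [0.0, 0.0, -1.0]]
ft_force: [0.5, 0.4, -1.1]
gripper_width: -0.0004
grip_force: 0.0
6.0 z 0.0967 fz -1.1
```

```bash
python3 -m creep '[[0,0,0,-0.001,0],[0,0,0,0,0],[0,0,0,0,0],[0,0,0,0,0],[0,0,0,0,0]]' >/dev/null; python3 ok.py && { python3 -m creep '[[0,0,0,-0.001,0],[0,0,0,0,0],[0,0,0,0,0],[0,0,0,0,0],[0,0,0,0,0]]' >/dev/null; python3 ok.py; } && { python3 -m creep '[[0,0,0,-0.001,0],[0,0,0,0,0],[0,0,0,0,0],[0,0,0,0,0],[0,0,0,0,0]]' >/dev/null; python3 ok.py; } && { python3 -m creep '[[0,0,0,-0.001,0],[0,0,0,0,0],[0,0,0,0,0],[0,0,0,0,0],[0,0,0,0,0]]' >/dev/null; python3 ok.py; } && { python3 -m creep '[[0,0,0,-0.001,0],[0,0,0,0,0],[0,0,0,0,0],[0,0,0,0,0],[0,0,0,0,0]]' >/dev/null; python3 ok.py; }
```

```text
6.5 z 0.0954 fz 0.53
7.0 z 0.0945 fz 1.05
7.5 z 0.0941 fz 8.08
```

```bash
python3 -m creep '[[0,0,0,0.01,0],[0,0,0,0.02,0],[0,-0.015,-0.03,0.02,0],[0,-0.02,-0.04,0.02,0],[0,-0.02,-0.04,0,0]]'|head -2; python3 -m creep '[[0,-0.02,-0.04,0,0],[0,-0.015,-0.035,0,0],[0,-0.009,0,0,0],[0,0,0,0,0],[0,0,0,0,0]]'|head -2
cat > wl.py <<'E'
from h import *; import sys
s=monitor.read_state(); p=get_image("wrist"); cv2.imwrite("pics/"+sys.argv[1]+".png",p["frame"][:,:,::-1]); print(s["eef_pos"])
R=np.array(s["tcp_rot"]);T=np.array(p["T_tool_cam"]);o=R@T[:3,3]+s["eef_pos"]
z=float(sys.argv[3])
for q in nets.regions_of(p,sys.argv[2])[:3]:
    c=max(cv2.findContours(q["region"].astype(np.uint8),0,1)[0],key=len)[:,0].astype(float)
    c=c[(c[:,0]>2)&(c[:,0]<557)&(c[:,1]>2)&(c[:,1]<417)]
    D=(R@T[:3,:3]@np.linalg.inv(p["mtx"])@np.c_[c,np.ones(len(c))].T).T
    P=(o+D*((z-o[2])/D[:,2])[:,None])[:,:2]
    from scipy.optimize import least_squares
    rad=float(sys.argv[4])
    f=least_squares(lambda v:np.hypot(*(P-v).T)-rad,P.mean(0),loss="soft_l1",f_scale=.002)
    print(round(q["confidence"],2),np.round(q["location"]),"centre",f.x.round(4),"med res",np.median(abs(np.hypot(*(P-f.x).T)-rad)).round(4),len(P))
E
python3 wl.py w2 mid_top .078 .075
```

```text
time_s: 8.0
eef_pos: [0.4793, 0.2097, 0.1656]
time_s: 8.5
eef_pos: [0.4362, 0.136, 0.1637]
[0.43623886 0.1360149  0.16374128]
0.85 [302. 230.] centre [0.4766 0.1338] med res 0.0016 604
```

View pics/w2.png

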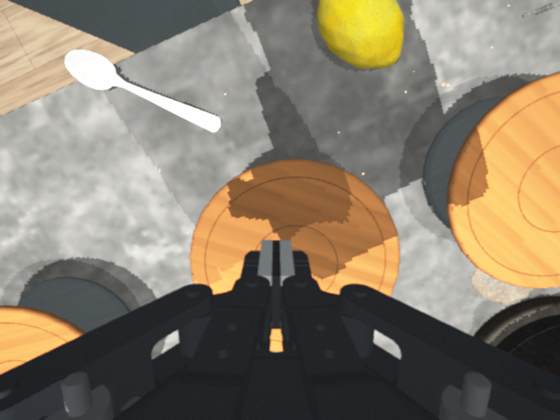

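The wrist view shows the middle plate around pixel (295,255), with the shut fingers over its near half. The fitted centre is (0.477, 0.134), which agrees with the top camera. Pressing its near edge next.

```bash
python3 -m creep '[[0,-0.003,-0.002,-0.02,0],[0,0,0,-0.02,0],[0,0,0,-0.015,0],[0,0,0,-0.009,0],[0,0,0,-0.002,0]]'|head -2; 
python3 -m creep '[[0,0,0,0,0],[0,0,0,0,0],[0,0,0,0,0],[0,0,0,-0.0005,0],[0,0,0,0,0]]'; python3 ok.py
```

```text
time_s: 9.1
eef_pos: [0.4326, 0.1338, 0.0965]
time_s: 9.6
eef_pos: [0.4327, 0.1333, 0.0972]
tcp_rot: [[-0.927, 0.375, 0.001], [0.375, 0.927, 0.0], [-0.0, 0.0, -1.0]]
ft_force: [0.2, 0.6, -0.3]
gripper_width: 0.0003
grip_force: 0.0
9.6 z 0.0972 fz -0.28
```

```bash
python3 -m creep '[[0,0,0,-0.001,0],[0,0,0,0,0],[0,0,0,0,0],[0,0,0,0,0],[0,0,0,0,0]]' >/dev/null; python3 ok.py && { python3 -m creep '[[0,0,0,-0.001,0],[0,0,0,0,0],[0,0,0,0,0],[0,0,0,0,0],[0,0,0,0,0]]' >/dev/null; python3 ok.py; } && { python3 -m creep '[[0,0,0,-0.001,0],[0,0,0,0,0],[0,0,0,0,0],[0,0,0,0,0],[0,0,0,0,0]]' >/dev/null; python3 ok.py; } && { python3 -m creep '[[0,0,0,-0.001,0],[0,0,0,0,0],[0,0,0,0,0],[0,0,0,0,0],[0,0,0,0,0]]' >/dev/null; python3 ok.py; } && { python3 -m creep '[[0,0,0,-0.001,0],[0,0,0,0,0],[0,0,0,0,0],[0,0,0,0,0],[0,0,0,0,0]]' >/dev/null; python3 ok.py; } && { python3 -m creep '[[0,0,0,-0.001,0],[0,0,0,0,0],[0,0,0,0,0],[0,0,0,0,0],[0,0,0,0,0]]' >/dev/null; python3 ok.py; }
```

```text
10.1 z 0.0959 fz 0.06
10.6 z 0.0949 fz 0.55
11.1 z 0.0939 fz 0.93
11.6 z 0.0929 fz 0.49
12.1 z 0.0919 fz 0.35
12.6 z 0.0909 fz 0.02
```

```bash
python3 -m creep '[[0,0,0,-0.001,0],[0,0,0,0,0],[0,0,0,0,0],[0,0,0,0,0],[0,0,0,0,0]]' >/dev/null; python3 ok.py && { python3 -m creep '[[0,0,0,-0.001,0],[0,0,0,0,0],[0,0,0,0,0],[0,0,0,0,0],[0,0,0,0,0]]' >/dev/null; python3 ok.py; } && { python3 -m creep '[[0,0,0,-0.001,0],[0,0,0,0,0],[0,0,0,0,0],[0,0,0,0,0],[0,0,0,0,0]]' >/dev/null; python3 ok.py; } && { python3 -m creep '[[0,0,0,-0.001,0],[0,0,0,0,0],[0,0,0,0,0],[0,0,0,0,0],[0,0,0,0,0]]' >/dev/null; python3 ok.py; }
```

```text
13.1 z 0.0901 fz 6.34
```

```bash
python3 -m creep '[[0,0,0,0.008,0],[0,0,0,0.007,0],[0,0.03,0,0,0],[0,0.03,0,0,0],[0,0.028,0,0,0]]'|head -2; python3 -m creep '[[0,0,0,-0.005,0],[0,0,0,-0.004,0],[0,0,0,0,0],[0,0,0,0,0],[0,0,0,0,0]]'|head -2; python3 ok.py && { python3 -m creep '[[0,0,0,-0.001,0],[0,0,0,0,0],[0,0,0,0,0],[0,0,0,0,0],[0,0,0,0,0]]' >/dev/null; python3 ok.py; } && { python3 -m creep '[[0,0,0,-0.001,0],[0,0,0,0,0],[0,0,0,0,0],[0,0,0,0,0],[0,0,0,0,0]]' >/dev/null; python3 ok.py; } && { python3 -m creep '[[0,0,0,-0.001,0],[0,0,0,0,0],[0,0,0,0,0],[0,0,0,0,0],[0,0,0,0,0]]' >/dev/null; python3 ok.py; } && { python3 -m creep '[[0,0,0,-0.001,0],[0,0,0,0,0],[0,0,0,0,0],[0,0,0,0,0],[0,0,0,0,0]]' >/dev/null; python3 ok.py; } && { python3 -m creep '[[0,0,0,-0.001,0],[0,0,0,0,0],[0,0,0,0,0],[0,0,0,0,0],[0,0,0,0,0]]' >/dev/null; python3 ok.py; } && { python3 -m creep '[[0,0,0,-0.001,0],[0,0,0,0,0],[0,0,0,0,0],[0,0,0,0,0],[0,0,0,0,0]]' >/dev/null; python3 ok.py; } && { python3 -m creep '[[0,0,0,-0.001,0],[0,0,0,0,0],[0,0,0,0,0],[0,0,0,0,0],[0,0,0,0,0]]' >/dev/null; python3 ok.py; }
```

```text
time_s: 13.6
eef_pos: [0.522, 0.1333, 0.1057]
time_s: 14.1
eef_pos: [0.5202, 0.1334, 0.0962]
14.1 z 0.0962 fz -0.26
14.6 z 0.0949 fz -0.42
15.1 z 0.0939 fz 0.21
15.6 z 0.0929 fz 1.07
16.1 z 0.0919 fz 0.4
16.6 z 0.091 fz 1.47
17.1 z 0.0902 fz 4.74
```

```bash
python3 -m creep '[[0,0,0,0.01,0],[0,0,0,0.025,0],[0,-0.01,-0.03,0.02,0],[0,-0.01,-0.04,0.018,0],[0,-0.01,-0.04,0,0]]'|head -2; python3 -m creep '[[0,-0.01,-0.04,0,0],[0,-0.01,-0.04,0,0],[0,-0.01,-0.03,0,0],[0,-0.005,-0.016,0,0],[0,0,0,0,0]]'|head -2
python3 wl.py w3 right_top .078 .075
```

```text
time_s: 17.6
eef_pos: [0.4908, 0.0225, 0.1654]
time_s: 18.1
eef_pos: [0.4551, -0.1043, 0.1634]
[ 0.45512859 -0.10426306  0.16339654]
0.75 [305. 226.] centre [ 0.4981 -0.1061] med res 0.0015 605
```

Right plate centre is (0.498, -0.105), which agrees with the first measurement. Pressing its near edge.

```bash
python3 -m creep '[[0,-0.001,-0.001,-0.02,0],[0,0,0,-0.02,0],[0,0,0,-0.015,0],[0,0,0,-0.009,0],[0,0,0,-0.002,0]]'|head -2; 
python3 -m creep '[[0,0,0,-0.001,0],[0,0,0,0,0],[0,0,0,0,0],[0,0,0,0,0],[0,0,0,0,0]]'|head -2; python3 ok.py && { python3 -m creep '[[0,0,0,-0.001,0],[0,0,0,0,0],[0,0,0,0,0],[0,0,0,0,0],[0,0,0,0,0]]' >/dev/null; python3 ok.py; } && { python3 -m creep '[[0,0,0,-0.001,0],[0,0,0,0,0],[0,0,0,0,0],[0,0,0,0,0],[0,0,0,0,0]]' >/dev/null; python3 ok.py; } && { python3 -m creep '[[0,0,0,-0.001,0],[0,0,0,0,0],[0,0,0,0,0],[0,0,0,0,0],[0,0,0,0,0]]' >/dev/null; python3 ok.py; } && { python3 -m creep '[[0,0,0,-0.001,0],[0,0,0,0,0],[0,0,0,0,0],[0,0,0,0,0],[0,0,0,0,0]]' >/dev/null; python3 ok.py; } && { python3 -m creep '[[0,0,0,-0.001,0],[0,0,0,0,0],[0,0,0,0,0],[0,0,0,0,0],[0,0,0,0,0]]' >/dev/null; python3 ok.py; } && { python3 -m creep '[[0,0,0,-0.001,0],[0,0,0,0,0],[0,0,0,0,0],[0,0,0,0,0],[0,0,0,0,0]]' >/dev/null; python3 ok.py; } && { python3 -m creep '[[0,0,0,-0.001,0],[0,0,0,0,0],[0,0,0,0,0],[0,0,0,0,0],[0,0,0,0,0]]' >/dev/null; python3 ok.py; }
```

```text
time_s: 18.7
eef_pos: [0.4546, -0.1029, 0.0963]
time_s: 19.2
eef_pos: [0.4547, -0.1038, 0.0962]
19.2 z 0.0962 fz -0.06
19.7 z 0.0949 fz -0.31
20.2 z 0.0939 fz 0.81
20.7 z 0.0929 fz -0.27
21.2 z 0.092 fz 1.52
21.7 z 0.0912 fz 8.12
```

```bash
python3 -m creep '[[0,0,0,0.008,0],[0,0,0,0.007,0],[0,0.03,0,0,0],[0,0.03,0,0,0],[0,0.028,0,0,0]]'|head -2; python3 -m creep '[[0,0,0,-0.005,0],[0,0,0,-0.005,0],[0,0,0,0,0],[0,0,0,0,0],[0,0,0,0,0]]'|head -2; python3 ok.py && { python3 -m creep '[[0,0,0,-0.001,0],[0,0,0,0,0],[0,0,0,0,0],[0,0,0,0,0],[0,0,0,0,0]]' >/dev/null; python3 ok.py; } && { python3 -m creep '[[0,0,0,-0.001,0],[0,0,0,0,0],[0,0,0,0,0],[0,0,0,0,0],[0,0,0,0,0]]' >/dev/null; python3 ok.py; } && { python3 -m creep '[[0,0,0,-0.001,0],[0,0,0,0,0],[0,0,0,0,0],[0,0,0,0,0],[0,0,0,0,0]]' >/dev/null; python3 ok.py; } && { python3 -m creep '[[0,0,0,-0.001,0],[0,0,0,0,0],[0,0,0,0,0],[0,0,0,0,0],[0,0,0,0,0]]' >/dev/null; python3 ok.py; } && { python3 -m creep '[[0,0,0,-0.0007,0],[0,0,0,0,0],[0,0,0,0,0],[0,0,0,0,0],[0,0,0,0,0]]' >/dev/null; python3 ok.py; } && { python3 -m creep '[[0,0,0,-0.0007,0],[0,0,0,0,0],[0,0,0,0,0],[0,0,0,0,0],[0,0,0,0,0]]' >/dev/null; python3 ok.py; }
```

```text
time_s: 22.2
eef_pos: [0.544, -0.1037, 0.1067]
time_s: 22.7
eef_pos: [0.5422, -0.1037, 0.0962]
22.7 z 0.0962 fz -0.57
23.2 z 0.095 fz -0.38
23.7 z 0.0939 fz -0.6
24.2 z 0.0929 fz -0.02
24.7 z 0.092 fz 0.84
25.2 z 0.0913 fz 4.56
```

```bash
python3 -m creep '[[0,0,0,0.02,0],[0,0,0,0.035,0],[0,-0.005,-0.02,0.035,0],[1,-0.01,-0.04,0.02,0],[1,-0.01,-0.04,0,0]]'|head -2; python3 -m creep '[[1,-0.01,-0.04,0,0],[1,-0.006,-0.04,0,0],[1,0,-0.019,0,0],[1,0,0,0,0],[1,0,0,0,0]]'
python3 wl.py w4 jar .1 .0325
python3 - <<'E'
from h import *
p=get_image("top"); print(atz(p,(400.5,199),.1))
E
```

```text
time_s: 25.7
eef_pos: [0.518, -0.2047, 0.2039]
time_s: 26.2
eef_pos: [0.5015, -0.3021, 0.2007]
tcp_rot: [[-0.927, 0.376, -0.001], [0.376, 0.927, 0.001], [0.001, 0.001, -1.0]]
ft_force: [0.1, 0.5, 0.4]
gripper_width: 0.0854
grip_force: 0.0
[ 0.50146597 -0.30207642  0.20070757]
0.95 [264. 204.] centre [ 0.4964 -0.3083] med res 0.0017 256
[ 0.5010457  -0.30512779  0.1       ]
```

View pics/w4.png

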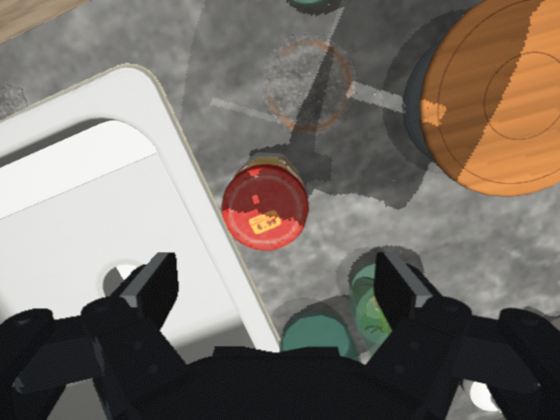

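The lid is a red disc centred at about (265,207), roughly 43 px in radius, and the body shows above it. I'll compute its centre from the lid alone, so that the visible body doesn't bias the fit.

Run:
```python
from h import *
f=cv2.imread("pics/w4.png").astype(int); m=((f[:,:,2]>100)&(f[:,:,1]<90)&(f[:,:,0]<90)).astype(np.uint8); m[:, :200]=0;m[:,330:]=0
c=max(cv2.findContours(m,0,1)[0],key=len); h=cv2.convexHull(c)
(x,y),rr=cv2.minEnclosingCircle(h); print(x,y,rr,cv2.fitEllipse(h))
s=monitor.read_state();p=get_image("wrist");R=np.array(s["tcp_rot"]);T=np.array(p["T_tool_cam"]);o=R@T[:3,3]+s["eef_pos"]
for u in((x,y),cv2.fitEllipse(h)[0],(x+rr,y),(x-rr,y)):
    d=R@T[:3,:3]@np.linalg.inv(p["mtx"])@[u[0],u[1],1.]; print((o+d*(.1-o[2])/d[2]).round(4))
print(s["eef_pos"])
```

```text
264.8066711425781 206.91885375976562 43.47258377075195 ((264.3188781738281, 207.98402404785156), (82.36172485351562, 86.69336700439453), 112.75211334228516)
[ 0.4982 -0.3082  0.1   ]
[ 0.4988 -0.3089  0.1   ]
[ 0.5099 -0.2792  0.1   ]
[ 0.4865 -0.3372  0.1   ]
[ 0.50183624 -0.30134606  0.20114458]
```

```bash
python3 -m creep '[[1,-0.003,-0.006,-0.03,0],[1,0,0,-0.03,0],[1,0,0,-0.02,0],[1,0,0,-0.01,0],[1,0,0,-0.005,0]]'; python3 -m creep '[[1,0,0,-0.005,0],[1,0,0,-0.005,0],[1,0,0,-0.004,0],[1,0,0,0,0],[0.6,0,0,0,0]]'; python3 -m creep '[[0.4,0,0,0,0],[0.2,0,0,0,0],[0,0,0,0,0],[0,0,0,0,0],[0,0,0,0,0]]'
```

```text
time_s: 26.9
eef_pos: [0.4987, -0.3081, 0.1057]
tcp_rot: [[-0.927, 0.375, -0.001], [0.375, 0.927, 0.001], [0.001, 0.0, -1.0]]
ft_force: [1.2, 0.7, -0.2]
gripper_width: 0.0857
grip_force: 0.0
time_s: 27.4
eef_pos: [0.4986, -0.3088, 0.0924]
tcp_rot: [[-0.927, 0.375, 0.0], [0.375, 0.927, -0.0], [-0.0, 0.0, -1.0]]
ft_force: [-0.9, -0.2, -1.1]
gripper_width: 0.0736
grip_force: 0.0
time_s: 27.9
eef_pos: [0.4988, -0.309, 0.0931]
tcp_rot: [[-0.927, 0.376, 0.001], [0.376, 0.927, -0.001], [-0.001, -0.0, -1.0]]
ft_force: [0.2, -1.4, 6.1]
gripper_width: 0.0624
grip_force: 64.6
```

```bash
python3 -m creep '[[0,0,0,0.005,0],[0,0,0,0.02,0],[0,0,0,0.035,0],[0,0,0,0.04,0],[0,0,0,0.03,0]]'; python3 -m creep '[[0,0,0,0.01,0],[0,0,0,0,0],[0,0,0,0,0],[0,0,0,0,0],[0,0,0,0,0]]'
python3 - <<'E'
from h import *
p=get_image("side"); f=p["frame"][:,:,::-1]
for q in nets.regions_of(p,"jar")[:1]: u=np.array(q["location"]).astype(int); print(u,q["confidence"])
u=u.clip(75); cv2.imwrite("pics/s5.png",cv2.resize(f[u[1]-75:u[1]+75,u[0]-75:u[0]+75],None,fx=4,fy=4,interpolation=cv2.INTER_CUBIC))
E
```

```text
time_s: 28.4
eef_pos: [0.4985, -0.3086, 0.2245]
tcp_rot: [[-0.927, 0.375, 0.001], [0.375, 0.927, -0.0], [-0.001, -0.0, -1.0]]
ft_force: [0.1, 0.2, -4.0]
gripper_width: 0.0626
grip_force: 67.1
time_s: 28.9
eef_pos: [0.4983, -0.3085, 0.2308]
tcp_rot: [[-0.927, 0.375, -0.002], [0.375, 0.927, 0.002], [0.002, 0.001, -1.0]]
ft_force: [0.1, 0.1, -4.2]
gripper_width: 0.0624
grip_force: 67.3
[316 271] 0.76
```

View pics/s5.png

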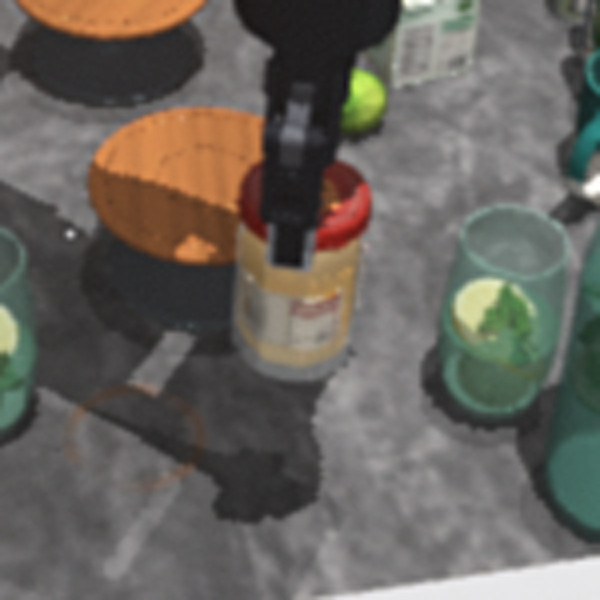

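The jar is lifted and held by the lid. Its sides lean a little in the image, from about (243,230) to (235,360) in the crop, so I'll check that against the projection of a true vertical.

Run:
```python
from h import *
p=get_image("side"); R,t,K=map(np.array,(p["R"],p["t"],p["mtx"]))
s=monitor.read_state(); x,y,z=s["eef_pos"]; b=z-.093
def pr(X): c=K@(R@X+t); return (c[:2]/c[2]-np.array([316-75,271-75]))*4
for h,rr in((0,.03),(.08,.03),(.088,.0325),(.1,.0325)): 
    print(h,pr(np.array([x,y,b+h])).round(),[pr(np.array([x+d,y,b+h])).round()[0] for d in(-rr,rr)])
```

```text
0 [292. 336.] [np.float64(235.0), np.float64(348.0)]
0.08 [301. 219.] [np.float64(241.0), np.float64(361.0)]
0.088 [302. 207.] [np.float64(237.0), np.float64(367.0)]
0.1 [304. 188.] [np.float64(238.0), np.float64(369.0)]
```

The projected vertical matches the jar in the picture, so it hangs upright. Carrying it to the left plate, the only one that did not rock.

```bash
python3 -m creep '[[0,0,0.01,0.01,0],[0,0,0.02,0.01,0],[0,0,0.03,0,0],[0,0,0.035,0,0],[0,0,0.04,0,0]]'|head -2; python3 -m creep '[[0,0,0.04,0,0],[0,0,0.04,0,0],[0,0,0.04,0,0],[0,0,0.04,0,0],[0,0,0.04,0,0]]'|head -2; python3 -m creep '[[0,0,0.04,0,0],[0,0,0.04,0,0],[0,0,0.04,0,0],[0,0,0.04,0,0],[0,0,0.035,0,0]]'|head -2; python3 -m creep '[[0,-0.002,0.03,0,0],[0,-0.002,0.025,0,0],[0,-0.002,0.015,0,0],[0,0,0.0085,0,0],[0,0,0,0,0]]'
python3 - <<'E'
from h import *
p=get_image("top")
cv2.imwrite("pics/t6.png",cv2.resize(p["frame"][150:300,80:280,::-1],None,fx=4,fy=4))
s=monitor.read_state(); w=get_image("wrist"); R=np.array(s["tcp_rot"]);T=np.array(w["T_tool_cam"]);o=R@T[:3,3]+s["eef_pos"]
from scipy.optimize import least_squares
for q in nets.regions_of(w,"left_top")[:3]:
    c=max(cv2.findContours(q["region"].astype(np.uint8),0,1)[0],key=len)[:,0].astype(float); c=c[(c[:,1]>2)&(c[:,0]>2)&(c[:,0]<557)&(c[:,1]<417)]
    D=(R@T[:3,:3]@np.linalg.inv(w["mtx"])@np.c_[c,np.ones(len(c))].T).T; P=(o+D*((.078-o[2])/D[:,2])[:,None])[:,:2]
    print(q["confidence"],least_squares(lambda v:np.hypot(*(P-v).T)-.075,[.49,.32],loss="cauchy",f_scale=.001).x)
cv2.imwrite("pics/w6.png",w["frame"][:,:,::-1])
E
```

```text
time_s: 29.55
eef_pos: [0.4983, -0.1715, 0.2534]
time_s: 30.05
eef_pos: [0.4977, 0.0291, 0.2535]
time_s: 30.55
eef_pos: [0.4972, 0.2243, 0.2535]
time_s: 31.05
eef_pos: [0.4921, 0.3004, 0.2526]
tcp_rot: [[-0.927, 0.374, 0.0], [0.374, 0.927, 0.0], [-0.0, 0.0, -1.0]]
ft_force: [0.6, -0.2, -3.6]
gripper_width: 0.0628
grip_force: 67.2
0.57 [0.4921942  0.31831076]
```

View pics/w6.png

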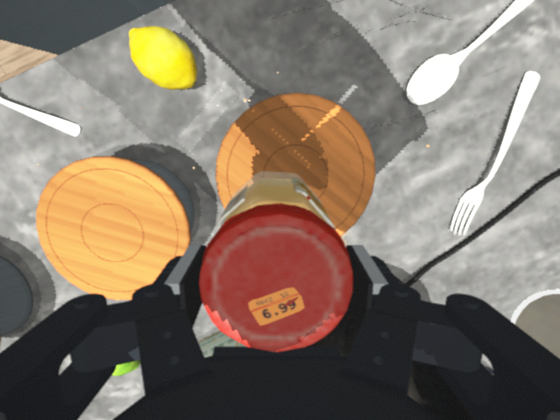

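Over the left plate now (centre 0.492, 0.318). In this view the plate is around pixel (296,165) and the lid is centred between the pads at (277,277), about 3 mm off the TCP. Lowering.

```bash
python3 -m creep '[[0,0.002,0.008,-0.02,0],[0,0,0.008,-0.02,0],[0,0,0.002,-0.02,0],[0,0,0,-0.012,0],[0,0,0,-0.003,0]]'|head -2; python3 -m creep '[[0,0,0,-0.001,0],[0,0,0,0,0],[0,0,0,0,0],[0,0,0,0,0],[0,0,0,0,0]]'; python3 -m creep '[[0,0,0,-0.001,0],[0,0,0,0,0],[0,0,0,0,0],[0,0,0,-0.001,0],[0,0,0,0,0]]' >/dev/null; python3 ok.py
```

```text
time_s: 31.7
eef_pos: [0.4945, 0.3169, 0.1761]
time_s: 32.2
eef_pos: [0.4947, 0.3179, 0.1766]
tcp_rot: [[-0.927, 0.375, 0.001], [0.375, 0.927, 0.0], [-0.0, 0.001, -1.0]]
ft_force: [0.1, -0.6, -4.2]
gripper_width: 0.062
grip_force: 67.3
32.7 z 0.1741 fz -4.26
```

```bash
sed -i 's/int(f>2)/int(f>float((sys.argv+["2"])[1]))/' ok.py; python3 -m creep '[[0,0,0,-0.001,0],[0,0,0,0,0],[0,0,0,0,0],[0,0,0,0,0],[0,0,0,0,0]]' >/dev/null; python3 ok.py -2.5 && { python3 -m creep '[[0,0,0,-0.0007,0],[0,0,0,0,0],[0,0,0,0,0],[0,0,0,0,0],[0,0,0,0,0]]' >/dev/null; python3 ok.py -2.5; } && { python3 -m creep '[[0,0,0,-0.0007,0],[0,0,0,0,0],[0,0,0,0,0],[0,0,0,0,0],[0,0,0,0,0]]' >/dev/null; python3 ok.py -2.5; } && { python3 -m creep '[[0,0,0,-0.0007,0],[0,0,0,0,0],[0,0,0,0,0],[0,0,0,0,0],[0,0,0,0,0]]' >/dev/null; python3 ok.py -2.5; } && { python3 -m creep '[[0,0,0,-0.0007,0],[0,0,0,0,0],[0,0,0,0,0],[0,0,0,0,0],[0,0,0,0,0]]' >/dev/null; python3 ok.py -2.5; } && { python3 -m creep '[[0,0,0,-0.0007,0],[0,0,0,0,0],[0,0,0,0,0],[0,0,0,0,0],[0,0,0,0,0]]' >/dev/null; python3 ok.py -2.5; } && { python3 -m creep '[[0,0,0,-0.0007,0],[0,0,0,0,0],[0,0,0,0,0],[0,0,0,0,0],[0,0,0,0,0]]' >/dev/null; python3 ok.py -2.5; }
```

```text
33.2 z 0.1733 fz -3.74
33.7 z 0.1725 fz -4.38
34.2 z 0.1719 fz -4.04
34.7 z 0.1711 fz -3.13
35.2 z 0.1709 fz 6.44
```

```bash
python3 -m creep '[[0,0,0,0.0005,0],[0,0,0,0,0],[0.75,0,0,0,0],[0.8,0,0,0,0],[0.9,0,0,0,0]]'; python3 -m creep '[[1,0,0,0,0],[1,0,0,0,0],[1,0,0,0,0],[1,0,0,0.003,0],[1,0,0,0.005,0]]'; python3 -m creep '[[1,0,0,0.01,0],[1,0,0,0.02,0],[1,0,0,0.03,0],[1,0,0,0.03,0],[1,0,0,0.03,0]]';  python3 -m creep '[[1,-0.02,0,0.03,0],[1,-0.03,0,0,0],[1,-0.03,0,0,0],[1,-0.02,0,0,0],[1,0,0,0,0]]'
python3 wl.py w7 jar .178 .0325
python3 - <<'E'
from h import *
p=get_image("side"); f=p["frame"][:,:,::-1]
a=cv2.resize(f[90:190,200:320],None,fx=5,fy=5,interpolation=cv2.INTER_CUBIC)
cv2.imwrite("pics/s7.png",a)
R,t,K=map(np.array,(p["R"],p["t"],p["mtx"]))
for h in(.078,.178): c=K@(R@[.492,.318,h]+t); print((c[:2]/c[2]-[200,90])*5)
E
```

```text
time_s: 35.7
eef_pos: [0.4946, 0.3179, 0.1709]
tcp_rot: [[-0.927, 0.375, 0.0], [0.375, 0.927, 0.0], [0.0, 0.0, -1.0]]
ft_force: [0.5, 0.7, -0.2]
gripper_width: 0.0769
grip_force: 0.0
time_s: 36.2
eef_pos: [0.4945, 0.3178, 0.179]
tcp_rot: [[-0.927, 0.375, -0.0], [0.375, 0.927, -0.0], [0.0, -0.0, -1.0]]
ft_force: [-0.1, -0.6, 0.6]
gripper_width: 0.0853
grip_force: 0.0
time_s: 36.7
eef_pos: [0.4944, 0.3177, 0.3011]
tcp_rot: [[-0.927, 0.375, 0.001], [0.375, 0.927, 0.0], [-0.001, 0.001, -1.0]]
ft_force: [-0.5, 0.6, 0.3]
gripper_width: 0.0852
grip_force: 0.0
time_s: 37.2
eef_pos: [0.3926, 0.3178, 0.3303]
tcp_rot: [[-0.927, 0.374, 0.001], [0.374, 0.927, 0.001], [-0.001, 0.001, -1.0]]
ft_force: [-0.3, -0.1, 1.9]
gripper_width: 0.085
grip_force: 0.0
[0.39264293 0.31779545 0.33033329]
0.97 [313. 273.] centre [0.4825 0.3183] med res 0.0067 235
[324.56536704 343.41736708]
[322.87687597 203.63171611]
```

View pics/s7.png

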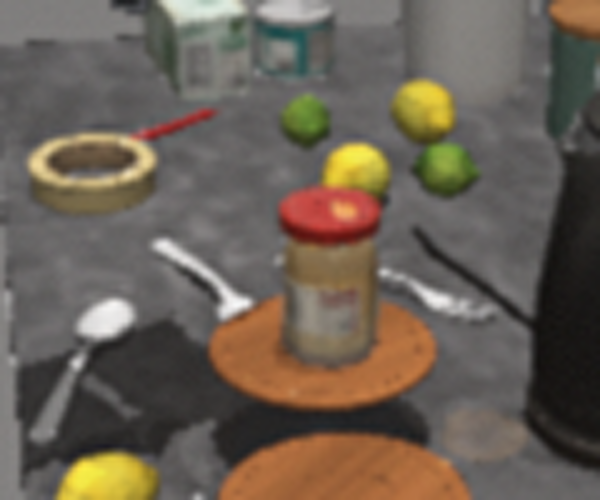

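View pics/w7.png

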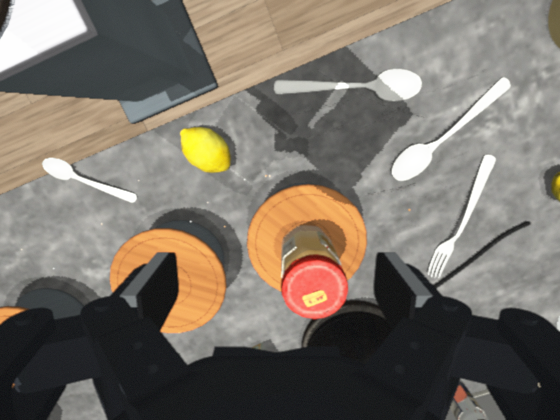

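The side view shows the jar upright in the middle of the left plate, with the lid at about (330,213) in the crop and the base at (330,345). The predicted positions are (323,204) and (325,343). The wrist view agrees, and the gripper is clear of everything.

```bash
python3 -c "
from station import r
print(r.close_job())"
```

```text
the job is handed in; nothing more can be done
None
```

I pressed all six edges in order. The middle and right plates rock and the left one does not, so the jar now stands upright and released in the middle of the left plate; the job is handed in at about 37 s, with no verdict shown.

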